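# Pack a sample vial and bolt the transport case

### The arm

A 6-joint arm with a two-finger parallel gripper is mounted at the origin on a cart in front of the work surface, level with it; the furniture and walls round the work are solid. World frame = base frame: x ahead of the robot, y to its left, z up, the work surface at z = 0. Lengths are in m, angles in rad, forces in N, time in s.
With the tool pointing down it reaches from about 0.275 to 0.825 m from the base axis. Payload 4.9 kg.
Tool frame: the origin (TCP) lies midway between the tips of the shut fingers; the grasp point (between the pads) lies 19 mm behind it (bot.grip_depth is the distance from the TCP to the grasp point, in m); z points along the fingers, y is the line along which they close (so a half turn about z gives the same grasp; the last joint's range is limited). The gripper opens to 85 mm and grips with 20 to 120 N. Pads are 22 mm wide; open, the fingers measure 114 mm over their backs; the gripper's body (76 mm by 85 mm) begins 54 mm behind the grasp point. The pads swing forward as they close: fully open they stand 13 mm farther back than shut.
Start: joints at [-1.392, 0.326, -0.193, 1.052, 0, 1.437], TCP at [0.169, -0.523, 0.231] pointing down, gripper open.
Joint ranges: [-2.65, 2.65], [-0.97, 1.79], [-1.3, 1.35], [-1.93, 2.1], [-1.47, 1.37], [-3.14, 3.14]. Speed limits (rad/s): [2.57, 2.57, 3.14, 3.14, 3.14, 3.14].

### API

Orientations are given as a unit quaternion [w, x, y, z].
In Python, from cell import bot gives the robot as it stands. Calls block until the motion is done:
- bot.move_pose(position, orientation): joint-space move of the TCP to a pose.
- bot.move_linear(position, speed=0.15, rotation=None, until_force=None): straight line of the TCP; rotation=None keeps the orientation; speed is the mean speed in m/s. With until_force (N) it stops when the force on the tool has changed by that much, and returns True; else False.
- bot.goto_joints(angles): joint-space move.
- bot.set_gripper(opening, grasp_force=None): opening from 0.0 (shut) to 1.0 (fully open); grasp_force is the grip in N (None keeps the last); returns when the fingers have stopped.
- bot.wait(seconds).
- bot.solve_ik(position, orientation): joint angles nearest the present ones, or None.
- bot.camera(name): name is "scene" or "side" or "wrist"; returns the picture (400x640x3 uint8, red, green, blue); there is no depth.
- bot.calibration(name): a dict with "mtx" (3x3 intrinsics, pixels), "k1" (the pictures are not rectified: a ray, as slopes to the right and down, at radius r is drawn at 1 + k1 r^2 times it, then the intrinsics apply), "extrinsics" (4x4, takes a point from world to camera coordinates); the wrist camera has in their place "hand_eye" (4x4, takes a point from camera to tool coordinates, whose origin is the TCP and whose axes are the flange's). Camera axes: x right, y down, z forward; pixel columns grow to the right and rows downward; lengths in m; the calibration is good to about 2 mm. A picture is of the moment at which its call begins: read the wrist's pose just before it. calibration takes no time and is no camera call.
A pose or a line that the arm cannot do raises bot.PlanningError and nothing moves.
- bot.close_job(): hands the job in; it is judged then, once.
Trained networks look in the newest picture that a camera, given by its name, has taken for a name from the list of things; names that differ only in an ending like _2 or _b are one class to them, and where a whole thing is asked for, a point or a joint stands for the part that bears it (a point fixed in the world has none). Each returns a list of dicts, best first, with "confidence" (0 to 1); they miss things now and then, are a little off and sometimes report something else, mostly with a low value. They report only what shows in the picture. A call takes as long as a camera call. They do not tell look-alikes from the thing itself.
- bot.search_frame(camera, thing): "bbox" ([left, top, width, height] in pixels, round what is visible of it).
Readings, each from a call of its own:
- bot.read_clock(): time.
- bot.read_joint_positions(): joint angles.
- bot.read_joint_vel(): joint speeds.
- bot.read_joint_efforts(): joint torques, N m.
- bot.read_position(): TCP position.
- bot.read_tool_rot(): TCP orientation.
- bot.read_ft_force(): force on the tool from outside, world axes, zero at the start.
- bot.read_moment(): the same for the moment, N m.
- bot.read_gripper_width(): opening from 0.0 (shut) to 1.0 (fully open).
- bot.read_finger_force(): force on a finger pad.
Only numpy, scipy, OpenCV 4.12 (cv2) and the standard library are available. Lean on these libraries where they do the work, as an engineer would, in place of code of your own. Each camera call takes 0.05 s, during which the arm holds its last target. There are 200 camera calls.

### The job

The vial with the red cap still has to go out with today's samples: stand it upright in the empty well of the aluminium transport case, close the lid, and lock it with the barrel bolt on the front: lift the handle out of its notch, slide the bolt all the way through the eye of the lid, and let the handle drop into the other notch. Leave the other vials standing where they are.

Things in the scene. Friction and masses are not known exactly. Their poses are not given: they have to be found in the camera images.
- case: Aluminium sample case fixed to the worktop, 116 (x) x 160 (y) mm, rim 76 mm high, walls 4 mm. Origin: centre of its underside; -x is the front, with the bolt; lid hinged at the back (+x). Inside, a grey foam block (top at z = 36 mm) has three wells in a row along y at x = 0, y = -46, 0, +46 mm; the one at -46 (right, seen from the robot) is empty.
- well (a point): Centre of the empty well's floor, 10 mm above the worktop, where the underside of a seated vial rests; bore 27 mm, 26 mm deep.
- lid (a joint): Lid angle, rad: 0 closed, at first 1.7 to 1.9, past upright (stop 1.95). Turns about a line along the case's y at case x = +62, z = 77.5 mm. Plate 5 mm thick, 166 mm wide, 0.3 kg; closed, its top is at z = 81 mm. Past upright hinge friction holds it; well below upright it falls shut. If the bolt is out first, the lid's eye lands on it and cannot close.
- lid_edge (a point): Middle of the lid's front edge (plate mid-thickness), 124 mm from the hinge line. A 26 mm wide strap 37 mm to the +y side of it carries the bolt's eye: this reaches 27 mm beyond the edge and, lid closed, hangs 38 mm below it. With the lid open strap and eye are on the robot's side; the back of the lid is flat but for ribs of 1 mm.
- bolt (a joint): Travel of the bolt, m: 0 withdrawn (handle in the open notch), 0.042 fully home (through the lid's eye, handle at the locked notch). Grows towards the case's +y (left, seen from the robot). Steel rod of 12 mm in a slotted barrel of 23 mm, axis along y at case x = -75, z = 52 mm. Friction about 1 N.
- handle (a joint): Turn of the bolt's handle about the bolt's axis, rad: 0 dropped in a notch (pointing forward, 22 degrees below level), 1.31 fully lifted (53 degrees above level). The bolt slides only above about 0.8; lower, the slot's edge blocks it. Let go, the handle falls by its weight: into a notch at either end (11 mm wide, stem 7 mm), in between on to the slot's edge.
- knob (a point): Centre of the black ball knob (18 mm diameter) on the bolt's handle, 42 mm from the bolt's axis. Handle dropped, bolt withdrawn: at case x = -114, y = -32, z = 36 mm. It can be pinched from above with the fingers closing along the case's y, and turns between the pads as the handle swings.
- vial_red: Screw-cap vial with a red cap and green contents, 22 mm in diameter, 60 mm tall, standing on the worktop. Origin: centre of its underside; z along its axis.
- vial_blue: Vial with a blue cap, same size, standing on the worktop. Origin: centre of its underside.
- vial_black: Vial with a black cap, same size, standing on the worktop. Origin: centre of its underside.
- packed_left: White-capped vial, same size, in the well at case y = +46 mm. Origin: centre of its underside.
- packed_middle: White-capped vial, same size, in the middle well (case y = 0). Origin: centre of its underside.
Not all that is in view belongs to the job. Leave any purple look-alike of the vial_red alone. What is shaped like the vial_black but yellow is not meant.

How it is judged:
By the outcome, as a careful person would: the job done as asked, in the order asked, and still so for the second after the job is handed in, with the robot touching nothing.
It also fails if it takes over 64 s, if anything falls off the work surface, if the arm or the gripper's body presses on something with over 40 N, if the wrist force passes 120 N, or if a joint passes its speed limit or range.

## Working session

There is one attempt and no reset: what is moved stays moved. The work goes in short steps, each a Python script; the robot and the scene stay as the last script left them, time stands still between calls to the robot, and variables do not carry over. Pictures are saved under pics/ and viewed, at most 10 in all, crops included, and the job is handed in when it is done.

```bash
ls; mkdir -p pics
python3 - <<'E'
from cell import bot
import cv2, numpy as np
for n in ["scene","side"]:
    im=bot.camera(n); cv2.imwrite(f"pics/{n}0.png",im[:,:,::-1])
    for t in ["case","vial_red","vial_blue","vial_black","knob","packed_left","packed_middle","lid"]:
        print(n,t,[(np.round(d["bbox"]).tolist(),round(d["confidence"],2)) for d in bot.search_frame(n,t)][:4])
    c=bot.calibration(n);print(np.round(c["mtx"],1).tolist(),c["k1"],np.round(c["extrinsics"],3).tolist())
print(bot.calibration("wrist"),bot.read_clock(),bot.read_tool_rot(),bot.read_gripper_width())
E
```

```text
pics
scene case [([265.0, 107.0, 31.0, 91.0], 0.97)]
scene vial_red []
scene vial_blue [([364.0, 244.0, 6.0, 18.0], 0.61)]
scene vial_black [([358.0, 259.0, 8.0, 22.0], 0.71)]
scene knob [([268.0, 107.0, 32.0, 63.0], 0.55)]
scene packed_left [([264.0, 107.0, 35.0, 96.0], 0.52)]
scene packed_middle []
scene lid [([266.0, 109.0, 30.0, 59.0], 0.64)]
[[383.3, 0.0, 319.7], [0.0, 383.3, 204.3], [0.0, 0.0, 1.0]] -0.08225072130732294 [[-0.685, -0.729, 0.012, 0.127], [-0.531, 0.488, -0.693, 0.433], [0.5, -0.481, -0.721, 0.56], [0.0, 0.0, 0.0, 1.0]]
side case [([315.0, 109.0, 158.0, 157.0], 0.94)]
side vial_red [([318.0, 156.0, 17.0, 28.0], 0.81), ([273.0, 171.0, 14.0, 26.0], 0.8)]
side vial_blue [([257.0, 214.0, 15.0, 34.0], 0.8), ([313.0, 224.0, 24.0, 6.0], 0.75)]
side vial_black [([233.0, 200.0, 18.0, 32.0], 0.96), ([272.0, 189.0, 12.0, 33.0], 0.78), ([380.0, 203.0, 17.0, 23.0], 0.53)]
side knob [([320.0, 219.0, 16.0, 13.0], 0.68)]
side packed_left []
side packed_middle [([378.0, 203.0, 18.0, 22.0], 0.55)]
side lid [([426.0, 112.0, 47.0, 82.0], 0.84)]
[[515.7, 0.0, 329.6], [0.0, 515.7, 198.7], [0.0, 0.0, 1.0]] -0.0014859184311686346 [[0.954, -0.299, 0.018, -0.514], [-0.18, -0.62, -0.764, -0.039], [0.24, 0.725, -0.645, 1.001], [0.0, 0.0, 0.0, 1.0]]
{'mtx': array([[298.65520228,   0.        , 316.22797848],
       [  0.        , 298.65520228, 198.17061813],
       [  0.        ,   0.        ,   1.        ]]), 'k1': -0.05007684989098631, 'hand_eye': array([[-3.57575269e-04, -9.47329384e-01, -3.20260691e-01,
         8.30985085e-02],
       [ 9.99999652e-01, -5.80079589e-04,  5.99359524e-04,
        -6.33698081e-04],
       [-7.53567578e-04, -3.20260365e-01,  9.47329262e-01,
        -1.42781684e-01],
       [ 0.00000000e+00,  0.00000000e+00,  0.00000000e+00,
         1.00000000e+00]])} 0.9 [5.72954009e-06 9.87794169e-01 1.55764819e-01 8.27547880e-06] 0.9988472499842613
```

View pics/scene0.png

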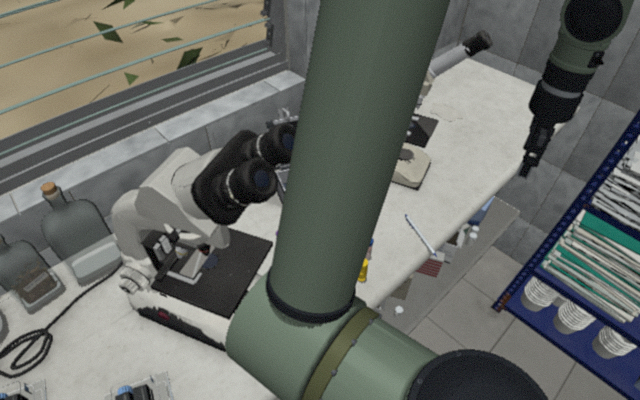

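View pics/side0.png

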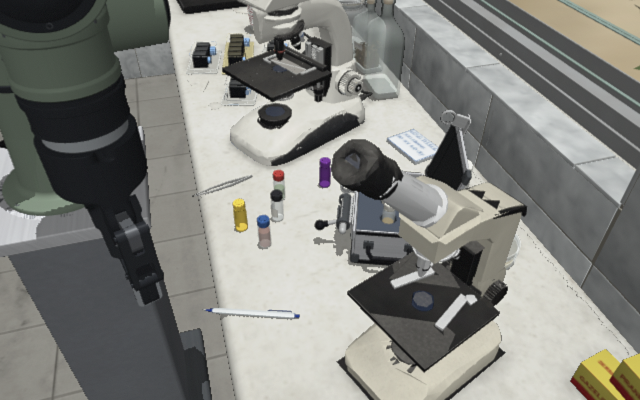

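The side view shows the red-capped vial at about (279,184), with the black one just in front at (277,205), blue at (264,231), yellow at (240,215) and purple at (324,172). The knob is at (320,225) and the case at about (385,225), with a microscope on its near side. The arm blocks the scene camera.

```bash
cat > h.py <<'E'
from cell import bot
import cv2, numpy as np
from scipy.spatial.transform import Rotation as R
def q2R(q): return R.from_quat([q[1],q[2],q[3],q[0]])
def R2q(r):
    x=r.as_quat(); return [x[3],x[0],x[1],x[2]]
def down(yaw):
    """tool z down; tool x axis at angle yaw in world, y = z cross x"""
    x=np.array([np.cos(yaw),np.sin(yaw),0]);z=np.array([0,0,-1.]);y=np.cross(z,x)
    return R2q(R.from_matrix(np.c_[x,y,z]))
def cam(name):
    """world->camera 4x4 now"""
    c=bot.calibration(name)
    if name!="wrist": return c,np.array(c["extrinsics"])
    T=np.eye(4);T[:3,:3]=q2R(bot.read_tool_rot()).as_matrix();T[:3,3]=bot.read_position()
    return c,np.linalg.inv(T@c["hand_eye"])
def ray(c,E,px):
    m=c["mtx"];d=np.array([(px[0]-m[0,2])/m[0,0],(px[1]-m[1,2])/m[1,1]])
    rd=np.linalg.norm(d);r=rd
    for _ in range(20): r=rd/(1+c["k1"]*r*r)
    d=d*(r/rd if rd>0 else 1)
    return -E[:3,:3].T@E[:3,3], E[:3,:3].T@np.r_[d,1]
def onz(c,E,px,z):
    o,d=ray(c,E,px); return o+d*(z-o[2])/d[2]
def proj(c,E,P):
    P=np.atleast_2d(P)@E[:3,:3].T+E[:3,3];s=P[:,:2]/P[:,2:]
    s=s*(1+c["k1"]*(s**2).sum(1,keepdims=True))
    return s*[c["mtx"][0,0],c["mtx"][1,1]]+c["mtx"][:2,2]
E
python3 - <<'E'
from h import *
c,E=cam("side")
for n,p,z in [("red",(279,174),.06),("black",(277,192),.06),("blue",(264,217),.06),("yellow",(240,202),.06),("purple",(324.5,160),.06),("knob",(320,225),.036),("case front left top",(345,195),.076),("case fr right top",(352,240),.076),("mscope top tube",(355,160),.2),("base left",(345,355),0.02),("stage",(350,290),.1),("mid",(385,203),.06),("eyepc",(360,150),.15)]:
    print(n,np.round(onz(c,E,p,z),3))
im=cv2.imread("pics/side0.png")[95:295,230:500]
cv2.imwrite("pics/crop.png",cv2.resize(im,(800,592),interpolation=cv2.INTER_CUBIC))
E
```

```text
red [ 0.386 -0.178  0.06 ]
black [ 0.372 -0.227  0.06 ]
blue [ 0.337 -0.283  0.06 ]
yellow [ 0.306 -0.235  0.06 ]
purple [ 0.477 -0.16   0.06 ]
knob [ 0.426 -0.303  0.036]
case front left top [ 0.475 -0.285  0.076]
case fr right top [ 0.451 -0.389  0.076]
mscope top tube [ 0.461 -0.356  0.2  ]
base left [ 0.391 -0.54   0.02 ]
stage [ 0.409 -0.498  0.1  ]
mid [ 0.54  -0.306  0.06 ]
eyepc [ 0.503 -0.268  0.15 ]
```

View pics/crop.png

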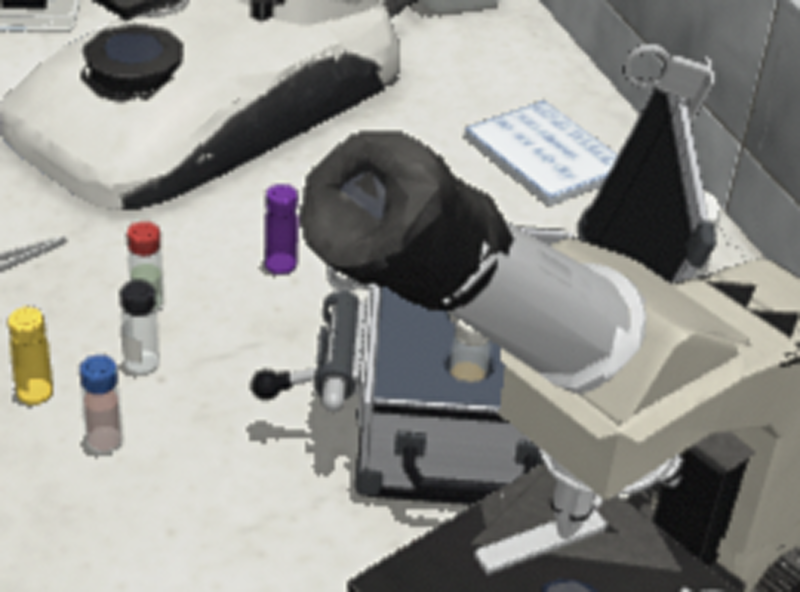

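Run:
```python
from h import *
for yaw in (np.pi/2,-np.pi/2,0,np.pi):
    for p in ([.386,-.178,.3],[.54,-.316,.2],[.426,-.30,.1],[.68,-.27,.2]):
        j=bot.solve_ik(p,down(yaw)); print(round(yaw,2),p,None if j is None else np.round(j,2))
c,E=cam("side");print("campos",-E[:3,:3].T@E[:3,3])
bot.move_pose([.40,-.2,.30],down(np.pi/2))
c,E=cam("wrist"); im=bot.camera("wrist"); cv2.imwrite("pics/w1.png",im[:,:,::-1]); np.save("E1.npy",E)
for t in ["case","vial_red","vial_black","vial_blue","knob","packed_left","packed_middle","lid","bolt"]:
    for d in bot.search_frame("wrist",t)[:4]:
        b=d["bbox"];print(t,np.round(b).tolist(),round(d["confidence"],2))
print(bot.read_clock())
```

```text
1.57 [0.386, -0.178, 0.3] [-0.61  0.05 -0.36  1.16  0.    0.96]
1.57 [0.54, -0.316, 0.2] [-0.65  0.49 -0.03  1.06  0.    0.92]
1.57 [0.426, -0.3, 0.1] [-0.76  0.4  -0.45  0.72  0.    0.82]
1.57 [0.68, -0.27, 0.2] [-0.48  0.7   0.34  1.21  0.    1.09]
-1.57 [0.386, -0.178, 0.3] [-0.61  0.05 -0.36  1.16  0.   -2.18]
-1.57 [0.54, -0.316, 0.2] [-0.65  0.49 -0.03  1.06  0.   -2.22]
-1.57 [0.426, -0.3, 0.1] [-0.76  0.4  -0.45  0.72  0.   -2.33]
-1.57 [0.68, -0.27, 0.2] [-0.48  0.7   0.34  1.21  0.   -2.05]
0 [0.386, -0.178, 0.3] [-0.61  0.05 -0.36  1.16  0.    2.54]
0 [0.54, -0.316, 0.2] [-0.65  0.49 -0.03  1.06  0.    2.49]
0 [0.426, -0.3, 0.1] [-0.76  0.4  -0.45  0.72  0.    2.39]
0 [0.68, -0.27, 0.2] [-0.48  0.7   0.34  1.21  0.    2.66]
3.14 [0.386, -0.178, 0.3] [-0.61  0.05 -0.36  1.16  0.   -0.61]
3.14 [0.54, -0.316, 0.2] [-0.65  0.49 -0.03  1.06  0.   -0.65]
3.14 [0.426, -0.3, 0.1] [-0.76  0.4  -0.45  0.72  0.   -0.76]
3.14 [0.68, -0.27, 0.2] [-0.48  0.7   0.34  1.21  0.   -0.48]
campos [ 0.24300866 -0.90453847  0.62547593]
case [330.0, 169.0, 258.0, 217.0] 0.57
case [326.0, 224.0, 30.0, 15.0] 0.39
case [404.0, 229.0, 22.0, 24.0] 0.16
vial_red [368.0, 122.0, 20.0, 18.0] 0.83
vial_red [296.0, 128.0, 18.0, 29.0] 0.6
vial_black [235.0, 171.0, 29.0, 23.0] 0.89
vial_black [288.0, 164.0, 17.0, 26.0] 0.51
vial_blue [265.0, 203.0, 19.0, 28.0] 0.64
knob [328.0, 225.0, 29.0, 16.0] 0.53
packed_left [417.0, 201.0, 25.0, 21.0] 0.66
packed_middle [400.0, 229.0, 27.0, 26.0] 0.86
packed_middle [299.0, 131.0, 15.0, 20.0] 0.47
packed_middle [330.0, 203.0, 52.0, 55.0] 0.44
lid [449.0, 215.0, 137.0, 170.0] 0.89
bolt [446.0, 216.0, 137.0, 166.0] 0.51
bolt [292.0, 166.0, 16.0, 24.0] 0.36
bolt [328.0, 166.0, 254.0, 213.0] 0.17
2.8917
```

View pics/w1.png

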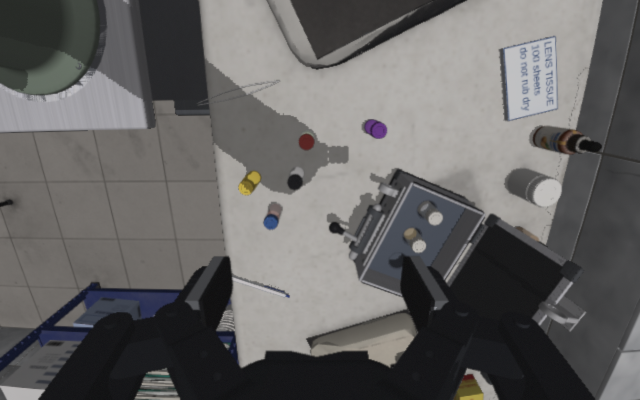

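The wrist view shows the red cap at (306,141), black at (295,180), blue at (271,221), and purple and yellow set apart. The case is turned, with its front-left rim corner at about (395,170), its white caps at (434,216) and (419,245), and the knob at (335,228). The lid is open, and the microscope base is at the lower edge.

```bash
cat >> h.py <<'E'
from scipy.optimize import least_squares
def fitcase(c,E,loc,px,g=(.54,-.27,0)):
    loc=np.array(loc);px=np.array(px)
    def W(v): return np.c_[loc[:,:2]@np.array([[np.cos(v[2]),np.sin(v[2])],[-np.sin(v[2]),np.cos(v[2])]])+v[:2],loc[:,2]]
    s=least_squares(lambda v:(proj(c,E,W(v))-px).ravel(),g,loss="soft_l1",f_scale=2)
    return s.x,np.round(proj(c,E,W(s.x))-px,1)
E
python3 - <<'E'
from h import *
c=bot.calibration("wrist");E=np.load("E1.npy")
v,r=fitcase(c,E,[(-.114,-.032,.036),(0,.046,.07),(0,0,.07),(-.058,.08,.076),(.058,.08,.076)],[(336,228),(434,216),(419,245),(395,170),(486,213)])
print(v,r.tolist())
for n,p in [("red",(306.5,141)),("black",(295,180)),("blue",(271,221)),("purple",(376,129)),("yellow",(253,182))]: print(n,np.round(onz(c,E,p,.06),4))
for z in (0,.02,.1,.15): print("mscope corner",z,np.round(onz(c,E,(310,340),z),3),np.round(onz(c,E,(408,313),z),3))
for z in (0,.05): print(np.round(onz(c,E,(600,250),z),3))
for z in (.2,): print("eye",np.round(onz(c,E,(575,315),z),3))
im=cv2.imread("pics/w1.png")[150:350,320:590]
cv2.imwrite("pics/crop2.png",cv2.resize(im,(800,592),interpolation=cv2.INTER_CUBIC))
E
```

```text
[ 0.54365796 -0.31267415 -0.36366506] [[-2.6, -0.1], [0.1, 0.1], [-0.3, -0.4], [13.4, 9.9], [-0.5, -3.2]]
red [ 0.388  -0.1703  0.06  ]
black [ 0.3721 -0.2216  0.06  ]
blue [ 0.3372 -0.2806  0.06  ]
purple [ 0.4757 -0.1553  0.06  ]
yellow [ 0.3161 -0.2243  0.06  ]
mscope corner 0 [ 0.388 -0.551  0.   ] [ 0.567 -0.489 -0.   ]
mscope corner 0.02 [ 0.388 -0.531  0.02 ] [ 0.56  -0.472  0.02 ]
mscope corner 0.1 [ 0.391 -0.453  0.1  ] [ 0.53  -0.405  0.1  ]
mscope corner 0.15 [ 0.392 -0.404  0.15 ] [ 0.511 -0.363  0.15 ]
[ 0.899 -0.365  0.   ]
[ 0.843 -0.337  0.05 ]
eye [ 0.672 -0.33   0.2  ]
```

View pics/crop2.png

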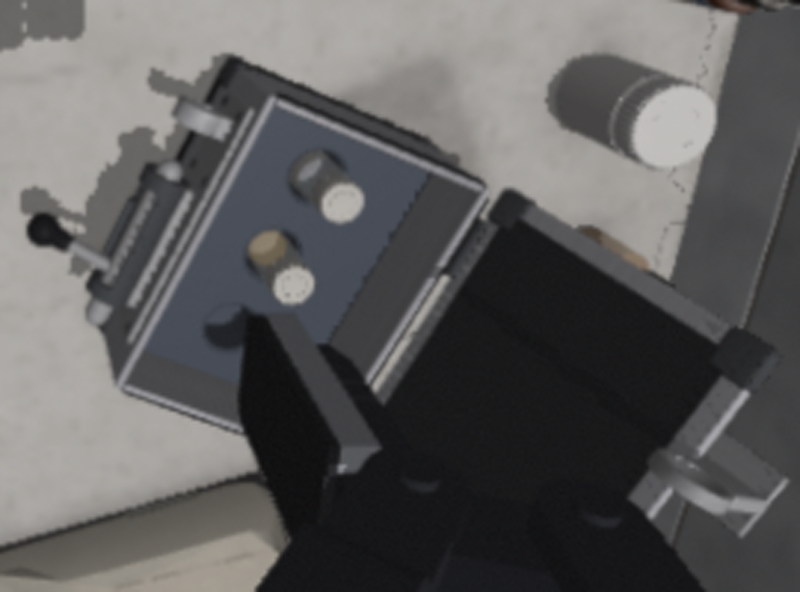

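Run:
```python
from h import *
c=bot.calibration("wrist");E=np.load("E1.npy")
loc=[(-.114,-.032,.036),(0,.046,.07),(0,0,.07),(-.058,.08,.076),(.058,.08,.076),(-.058,-.08,.076)]
px=[(335.5,228),(435.8,218.2),(418.9,246),(412.8,182.8),(484.7,213.5),(361.2,280.1)]
v,r=fitcase(c,E,loc,px);print(v,r.tolist()); np.save("case.npy",v)
cs,Es=cam("side");cc,Ec=cam("scene")
s,co=np.sin(v[2]),np.cos(v[2])
M=np.array([[co,-s],[s,co]]);L=np.array(loc+[(-.124,-.08,0),(-.058,-.08,0)])
print("side proj",np.round(proj(cs,Es,np.c_[L[:,:2]@M.T+v[:2],L[:,2]]),1).tolist())
for z in (.15,.2,.25,.3,.35):
    P=onz(cs,Es,(360,165),z); print(z,np.round(P,3),"wrist",np.round(proj(c,E,P))[0],"scene",np.round(proj(cc,Ec,P))[0])
print("well",np.round(M@[0,-.046]+v[:2],4))
```

```text
[ 0.54576137 -0.31572095 -0.38904852] [[-0.4, -0.1], [0.3, 0.3], [1.0, 0.5], [-1.0, -1.1], [2.6, -0.1], [-2.0, 1.0]]
side proj [[321.0, 224.6], [391.0, 184.3], [391.2, 201.5], [358.6, 167.6], [424.1, 171.9], [354.2, 229.4], [311.9, 260.0], [351.9, 263.0]]
0.15 [ 0.489 -0.306  0.15 ] wrist [395. 273.] scene [327. 168.]
0.2 [ 0.463 -0.369  0.2  ] wrist [376. 350.] scene [357. 143.]
0.25 [ 0.437 -0.432  0.25 ] wrist [354. 438.] scene [388. 118.]
0.3 [ 0.412 -0.495  0.3  ] wrist [329. 535.] scene [420.  91.]
0.35 [ 0.386 -0.558  0.35 ] wrist [301. 631.] scene [453.  65.]
well [ 0.5283 -0.3583]
```

```bash
cat >> h.py <<'E'
from scipy.spatial import ConvexHull
def capfit(c,E,im,g,z0,z1,hsv_ok,rad=.011):
    """xy of a cap whose colour mask is given, by matching the projected cylinder's bbox centre"""
    m=hsv_ok(cv2.cvtColor(im,cv2.COLOR_RGB2HSV)).astype(np.uint8)
    n,lab,st,ce=cv2.connectedComponentsWithStats(m)
    a=np.linspace(0,2*np.pi,48);ring=np.c_[np.cos(a),np.sin(a)]*rad
    P=lambda x:proj(c,E,np.r_[np.c_[ring+x,np.full(48,z0)],np.c_[ring+x,np.full(48,z1)]])
    p0=P(np.array(g)).mean(0)
    k=min((i for i in range(1,n) if st[i,4]>60),key=lambda i:np.linalg.norm(ce[i]-p0))
    l,t,w,h=st[k,:4];tgt=np.array([l,l+w,t,t+h])-.5
    box=lambda x:np.r_[P(x)[:,0].min(),P(x)[:,0].max(),P(x)[:,1].min(),P(x)[:,1].max()]
    s=least_squares(lambda x:box(x)-tgt,g,x_scale=.01,diff_step=1e-3)
    return s.x,np.round(s.fun,1)
red=lambda h:((h[...,0]<8)|(h[...,0]>172))&(h[...,1]>110)&(h[...,2]>40)
YAW=np.pi/2-0.389
E
python3 - <<'E'
from h import *
q=down(YAW)
bot.set_gripper(.6,40)
bot.move_pose([.3875,-.173,.14],q)
c,E=cam("wrist"); im=bot.camera("wrist"); cv2.imwrite("pics/w2.png",im[:,:,::-1])
print([d["bbox"] for d in bot.search_frame("wrist","vial_red")])
print(capfit(c,E,im,[.3875,-.173],.047,.06,red), bot.read_clock(),proj(c,E,[.3875,-.173,.06]))
E
```

```text
[[298.8, 174.2, 25.5, 41.4]]
(array([ 0.38711383, -0.17167532]), array([-1.8,  1.8, -2.8,  2.9])) 4.1167 [[314.57092495 206.89967466]]
```

View pics/w2.png

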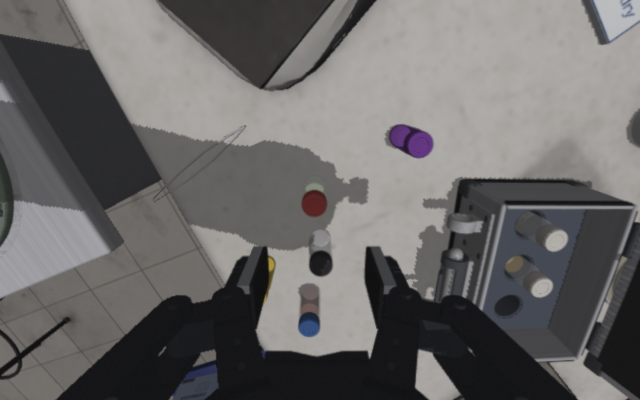

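The red cap is at (315,203), centred between the fingers. The case and its empty well, at about (508,305), are also clear. Next I grasp the vial and hover over the case.

Run:
```python
from h import *
q=down(YAW)
bot.move_linear([.3871,-.1717,.029],speed=.12)
bot.set_gripper(0.0,40); print("w",bot.read_gripper_width(),bot.read_finger_force())
bot.move_linear([.3871,-.1717,.17],speed=.2)
v=np.load("case.npy");s,co=np.sin(v[2]),np.cos(v[2]);M=np.array([[co,-s],[s,co]])
w=M@[0,-.046]+v[:2]
bot.move_pose([*(w+M@[0,.0]),.18],q)
c,E=cam("wrist"); im=bot.camera("wrist"); cv2.imwrite("pics/w3.png",im[:,:,::-1]);np.save("E3.npy",E)
loc=np.array([(0,.046,.07),(0,0,.07),(-.058,.08,.076),(.058,.08,.076),(-.058,-.08,.076),(-.114,-.032,.036),(0,-.046,.036)])
print(np.round(proj(c,E,np.c_[loc[:,:2]@M.T+v[:2],loc[:,2]])).tolist(),bot.read_position(),bot.read_gripper_width(),bot.read_clock())
```

```text
w 0.2427134935048433 39.083389984443784
[[318.0, 88.0], [318.0, 145.0], [241.0, 40.0], [396.0, 40.0], [254.0, 235.0], [203.0, 173.0], [318.0, 186.0]] [ 0.52738662 -0.3567865   0.17931926] 0.2422506301412702 7.4083
```

View pics/w3.png

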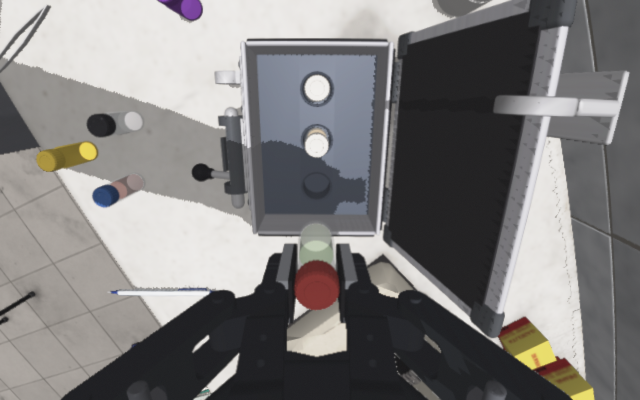

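The vial is held upright. The caps are at (317,88) and (316,143), the empty well is at (316,183) and the knob is at (201,172), all within 1–3 px of prediction. I'll refit, check where the held vial's cap sits, and insert.

Run:
```python
from h import *
c=bot.calibration("wrist");E=np.load("E3.npy");q=down(YAW)
loc=[(0,.046,.07),(0,0,.07),(-.058,.08,.076),(.058,.08,.076),(-.058,-.08,.076),(-.114,-.032,.036),(0,-.046,.036)]
v,r=fitcase(c,E,loc,[(317,88),(316.5,143.5),(243,40.5),(391,40.5),(256,235),(201,172),(316,183.5)],np.load("case.npy"))
print(v,r.tolist());np.save("case.npy",v)
s,co=np.sin(v[2]),np.cos(v[2]);M=np.array([[co,-s],[s,co]]);w=M@[0,-.046]+v[:2]
im=cv2.imread("pics/w3.png")[:,:,::-1]
p=bot.read_position();zb=p[2]-.029
x,f=capfit(c,E,im.copy(),p[:2],zb+.047,zb+.06,red)
off=M.T@(x-p[:2]); print("vial offset in case axes",off,f,"well",w)
off[0]=0 if abs(off[0])<.001 else off[0]; off=np.clip(off,-.003,.003)
t=w-M@off
qq=down(np.pi/2+v[2])
bot.move_pose([*t,.13],qq)
hit=bot.move_linear([*t,.068],speed=.1,until_force=6); print("rim/foam?",hit,bot.read_position())
hit=bot.move_linear([*t,.040],speed=.04,until_force=5); print(hit,bot.read_position(),t,bot.read_ft_force(),bot.read_clock())
c,E=cam("wrist");im=bot.camera("wrist"); cv2.imwrite("pics/w4.png",im[:,:,::-1])
```

```text
[ 0.54485628 -0.31514146 -0.38824486] [[-0.1, -0.7], [0.4, 1.6], [-3.7, -0.7], [3.5, -0.9], [-2.9, -0.4], [0.7, 0.8], [0.9, 2.8]]
vial offset in case axes [0.00028878 0.0008826 ] [-1.8  1.8 -3.7  4. ] well [ 0.52744232 -0.35771791]
rim/foam? False [ 0.52761122 -0.35896886  0.06881862]
True [ 0.52656493 -0.35806973  0.03968827] [ 0.5271082  -0.35853482] [-1.05778079  0.49145757  4.43922753] 9.1833
```

Run:
```python
from h import *
v=np.load("case.npy");s,co=np.sin(v[2]),np.cos(v[2]);M=np.array([[co,-s],[s,co]])
C=lambda x,y:M@[x,y]+v[:2]
bot.set_gripper(.5)
p=bot.read_position()
bot.move_linear([p[0],p[1],.17],speed=.2)
c,E=cam("wrist");im=bot.camera("wrist"); cv2.imwrite("pics/w5.png",im[:,:,::-1])
print(capfit(c,E,im,C(0,-.046),.057,.07,red),C(0,-.046),bot.read_clock())
for yaw in (np.pi/2,np.pi,-np.pi/2,0):
  for P in [(.16,-.03,.30),(.16,-.03,.17),(.04,-.03,.19),(-.03,-.03,.11)]:
    j=bot.solve_ik([*C(*P[:2]),P[2]],down(yaw+v[2])); print(yaw,P,None if j is None else np.round(j,2))
```

```text
(array([ 0.52599277, -0.35805283]), array([-1.3,  1.3, -2.2,  2.3])) [ 0.52744232 -0.35771791] 10.4333
1.5707963267948966 (0.16, -0.03, 0.3) [-0.63  0.87  0.92  1.62  0.    1.33]
1.5707963267948966 (0.16, -0.03, 0.17) [-0.63  0.85  0.56  1.28  0.    1.33]
1.5707963267948966 (0.04, -0.03, 0.19) [-0.67  0.58  0.11  1.1   0.    1.29]
1.5707963267948966 (-0.03, -0.03, 0.11) [-0.7   0.53 -0.21  0.83  0.    1.26]
3.141592653589793 (0.16, -0.03, 0.3) [-0.63  0.87  0.92  1.62  0.   -0.24]
3.141592653589793 (0.16, -0.03, 0.17) [-0.63  0.85  0.56  1.28  0.   -0.24]
3.141592653589793 (0.04, -0.03, 0.19) [-0.67  0.58  0.11  1.1   0.   -0.28]
3.141592653589793 (-0.03, -0.03, 0.11) [-0.7   0.53 -0.21  0.83  0.   -0.31]
-1.5707963267948966 (0.16, -0.03, 0.3) [-0.63  0.87  0.92  1.62  0.   -1.81]
-1.5707963267948966 (0.16, -0.03, 0.17) [-0.63  0.85  0.56  1.28  0.   -1.81]
-1.5707963267948966 (0.04, -0.03, 0.19) [-0.67  0.58  0.11  1.1   0.   -1.85]
-1.5707963267948966 (-0.03, -0.03, 0.11) [-0.7   0.53 -0.21  0.83  0.   -1.88]
0 (0.16, -0.03, 0.3) [-0.63  0.87  0.92  1.62  0.    2.9 ]
0 (0.16, -0.03, 0.17) [-0.63  0.85  0.56  1.28  0.    2.9 ]
0 (0.04, -0.03, 0.19) [-0.67  0.58  0.11  1.1   0.    2.86]
0 (-0.03, -0.03, 0.11) [-0.7   0.53 -0.21  0.83  0.    2.83]
```

View pics/w5.png

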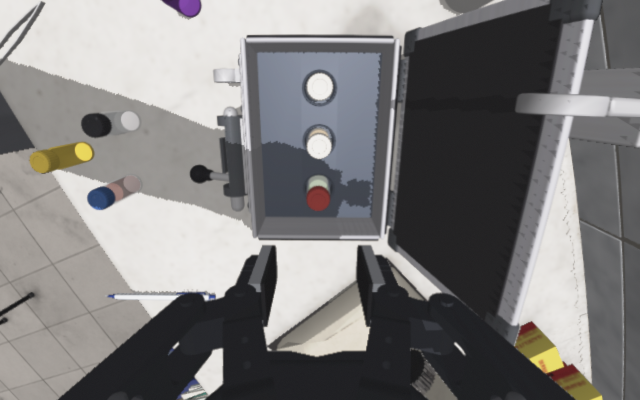

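The red vial stands in the well at (318,195), in line with the white caps. Next I close the lid from behind, following an arc.

Run:
```python
from h import *
v=np.load("case.npy");s,co=np.sin(v[2]),np.cos(v[2]);M=np.array([[co,-s],[s,co]])
W=lambda x,y,z:[*(M@[x,y]+v[:2]),z]
q=down(np.pi+v[2]);Y=-.015
bot.set_gripper(0.)
bot.move_linear(W(0,-.046,.31),speed=.3)
bot.move_pose(W(.15,Y,.31),q)
print(bot.move_linear(W(.15,Y,.172),speed=.2,until_force=8),bot.read_clock())
for d in (100,80,65,50,35,20,8):
    t=np.radians(d)
    h=bot.move_linear(W(.062-.095*np.cos(t)+.0035*np.sin(t)+.011,Y,.0775+.095*np.sin(t)+.0035*np.cos(t)-.002),speed=.12,until_force=25)
    print(d,h,np.round(bot.read_ft_force(),1))
p=bot.read_position()
h=bot.move_linear([p[0],p[1],.074],speed=.04,until_force=8)
print(h,bot.read_position(),bot.read_ft_force(),bot.read_clock())
bot.move_linear([p[0],p[1],.17],speed=.2)
bot.set_gripper(.55)
bot.move_pose(W(-.125,-.032,.17),q)
c,E=cam("wrist");im=bot.camera("wrist"); cv2.imwrite("pics/w6.png",im[:,:,::-1])
print([ (d["bbox"],d["confidence"]) for d in bot.search_frame("wrist","knob")],proj(c,E,W(-.114,-.032,.036)),bot.read_clock())
```

```text
False 13.6917
100 False [ 0.1 -0.5 -0. ]
80 False [-0.1  0.1  0.6]
65 False [-0.4 -0.6  0.1]
50 False [ 0.2 -0.1  0.3]
35 False [0.1 1.  0.2]
20 False [ 0.2 -0.9  0.6]
8 False [ 1.  -0.1 -0.2]
True [ 0.52115368 -0.32192384  0.08097653] [-1.22478476  0.44744537  7.85629367] 16.8667
[([305.2, 192.2, 22.6, 39.0], 0.68)] [[315.86668342 197.54430907]] 18.575
```

View pics/w6.png

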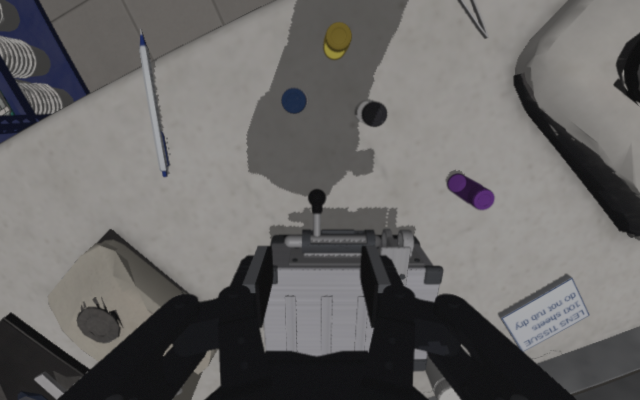

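The lid is flat and shut, and the knob is at (317,198), where predicted. Now the bolt.

Run:
```python
from h import *
v=np.load("case.npy");s,co=np.sin(v[2]),np.cos(v[2]);M=np.array([[co,-s],[s,co]])
W=lambda x,y,z:[*(M@[x,y]+v[:2]),z]
K=lambda a,y:W(-.077-.042*np.cos(np.radians(a)),y,.052+.042*np.sin(np.radians(a))-.019)
y0=-.0315
st=lambda n:print(n,np.round(M.T@(np.array(bot.read_position())[:2]-v[:2]),4),np.round(bot.read_position()[2],4),np.round(bot.read_ft_force(),1),round(bot.read_gripper_width(),3),round(bot.read_clock(),1))
print(bot.move_linear(K(-22,y0),speed=.12,until_force=8)); st("at")
bot.set_gripper(0.,25); st("grip")
for a in (-8,6,20,32,38): bot.move_linear(K(a,y0),speed=.06,until_force=20)
st("lift")
print(bot.move_linear(K(38,y0+.0425),speed=.05,until_force=10)); st("slid")
c,E=cam("wrist");im=bot.camera("wrist"); cv2.imwrite("pics/w7.png",im[:,:,::-1])
```

```text
False
at [-0.1154 -0.0317] 0.0179 [ 0.  -1.2  0. ] 0.548 20.0
grip [-0.1155 -0.0317] 0.0178 [-0.3  0.2  3.8] 0.19 20.4
lift [-0.1101 -0.0315] 0.0592 [-4.9  1.5  0.8] 0.187 21.9
False
slid [-0.11    0.0096] 0.0591 [-6.8 -2.5  0.9] 0.19 22.9
```

Run:
```python
from h import *
v=np.load("case.npy");s,co=np.sin(v[2]),np.cos(v[2]);M=np.array([[co,-s],[s,co]])
W=lambda x,y,z:[*(M@[x,y]+v[:2]),z]
K=lambda a,y:W(-.077-.042*np.cos(np.radians(a)),y,.052+.042*np.sin(np.radians(a))-.019)
st=lambda n:print(n,np.round(M.T@(np.array(bot.read_position())[:2]-v[:2]),4),np.round(bot.read_position()[2],4),np.round(bot.read_ft_force(),1),round(bot.read_gripper_width(),3),round(bot.read_clock(),1))
print(bot.move_linear(K(38,.018),speed=.03,until_force=8)); st("home")
y=(M.T@(np.array(bot.read_position())[:2]-v[:2]))[1]-.0005
for a in (25,12,0,-12,-21): h=bot.move_linear(K(a,y),speed=.06,until_force=12);print(h)
st("down")
bot.set_gripper(.45); bot.wait(.3)
p=bot.read_position(); bot.move_linear([p[0],p[1],.17],speed=.2); bot.wait(.3)
c,E=cam("wrist");im=bot.camera("wrist")
print([(d["bbox"],d["confidence"]) for d in bot.search_frame("wrist","knob")],proj(c,E,W(-.114,.01,.036)),bot.read_clock())
cv2.imwrite("pics/w8.png",cv2.resize(im[100:300,200:470],(800,592),interpolation=cv2.INTER_CUBIC)[:,:,::-1])
```

```text
True
home [-0.1103  0.0094] 0.0589 [-1.8 -4.1 -1.6] 0.188 23.1
False
False
False
False
False
down [-0.1163  0.0087] 0.0184 [ 0.1  0.9 12.6] 0.185 24.6
[([306.1, 186.0, 22.0, 43.2], 0.92)] [[317.40421114 191.28759624]] 26.5417
```

View pics/w8.png

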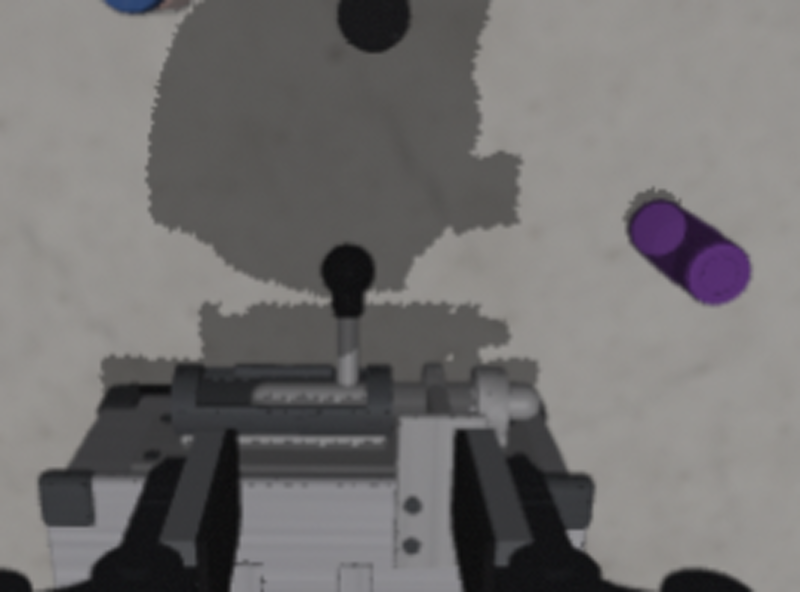

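The bolt is through the eye. The knob is at (317,191), exactly where a dropped handle at 42 mm of travel projects, so I'm handing in.

```bash
python3 -c "
from cell import bot
p=bot.read_position();bot.move_linear([p[0]-.03,p[1]+.01,.22],speed=.2);print(bot.close_job(),bot.read_clock())"
```

```text
the job is handed in; nothing more can be done
the job is handed in; nothing more can be done
```

The job is handed in: the red-capped vial stands in the case's empty well, the lid is shut, and the bolt is through the lid's eye with its handle dropped in the locked notch; about 27 s of the 64 s were used, and the verdict was not shown.

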